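# Clamp the hardness reference block in its checking fixture

## Task

The round steel reference block lies loose in the nest of the checking fixture, short of the V stop. Without gripping or lifting anything, use the fingertips to push the block along the nest until it is fully home against both faces of the V stop, and only then push the toggle clamp's handle over and down past its dead point until it snaps into lock with the rubber foot pressing on the block. Leave the other things on the bench where they are.

Things in the scene. Friction and masses are not known exactly. Their poses are not given: they have to be found in the camera images.
- ref_block: the work piece: a plain round steel block, 60 mm diameter, 16 mm high, about 0.4 kg, lying flat and loose between the nest's guide rails, 25 to 55 mm short of home. Origin: centre of its underside; z is up
- fixture: grey plate fixed on the bench, 12 mm high, with the nest and the clamp on it. Origin and axes: as nest, but at bench height. In its frame the plate reaches x = -105 to +165 mm, y = -65 to +65 mm. Two steel guide rails, 10 mm high, 12 mm wide, stand 63 mm apart from x = -84 to +4 mm; the V stop (two 13 mm high bars at 45 degrees) follows them. The nest is open at -x and from above
- nest (a point): home: where the centre of the block's underside is when the block touches both faces of the V stop; on the plate's top face, 12 mm above the bench. x: along the fixture, from the open end of the nest towards the V stop and on to the clamp and its handle (the block is pushed to +x); y: across; z: up
- handle_pivot (a point): the axis of the clamp's handle: fixed, 132 mm beyond nest along x, 60 mm above the bench. Same axes as nest; the handle turns about y
- grip_top (a point): point on the handle's grip, in the middle of the face to be pushed (it looks at the clamp bar when the handle stands up, and up when it lies down), 90 mm from the pivot axis along the grip; moves with the handle. The grip is a grey plastic-covered flat bar, 21 mm wide, 14 mm thick, from 30 to 118 mm from the pivot axis; its middle line passes through that axis
- clamp_handle (a joint): handle angle, rad. 0: fully open, grip standing up, its end 175 mm above the bench. Grows as the grip is pushed over to the nest's +x and down; the grip's slope above level is 1.29 minus this value. Starts at 0 to 0.15. Foot meets block at about 0.9; then about 7 N at the grip's middle forces it through the dead point at 1.15, and it snaps to the stop at 1.25, grip almost level.
- clamp_foot: black rubber foot, 15 mm diameter, on a sprung spindle under the front end of the clamp bar. While the clamp is open it hangs clear above the V stop: the bar stands up at about 60 degrees, 25 to 90 mm beyond nest in x, its top 115 mm above the bench. Locking brings it down on the block, 18 mm beyond the centre of the block when that is home
- hex_key: bystander: L-shaped hexagon key, 93 x 31 x 5 mm, lying on the fixture's plate beside the clamp. Leave it
- reading_microscope: bystander: short black reading microscope, 126 x 56 x 49 mm, lying on the bench beyond the fixture. Leave it
- swarf_brush: bystander: flat brush with wooden handle, 187 x 34 x 11 mm, on the bench to the left of the fixture. Leave it
Mind the look-alikes: they are no part of the job. Leave any green or orange look-alike of the ref_block alone.

How it is judged (in metres and radians):
On the way, in this order (a step that is already met when the one before it is completed fails the run):
1. the block is home against the V stop (within 2.5 mm) while the clamp is still open (horizontal distance between ref_block and nest below 0.0025 m and value of joint clamp_handle below 0.6 rad), for 0.2 s.
2. the handle is past its dead point and the foot presses on the block (value of joint clamp_handle above 1.2 rad and contact force between clamp_foot and ref_block above 10 N), for 0.2 s.
At the end, for the whole second after the job is handed in: The handle rests past its dead point (joint above 1.2 rad; dead point 1.15, stop 1.25), the foot presses on the block with more than 10 N, and the block lies flat and still with its centre within 2.5 mm of its home in the V stop (all of step 2 and horizontal distance between ref_block and nest below 0.0025 m and angle between ref_block's own z axis and vertical below 0.05 rad and linear speed of ref_block below 0.01 m/s); the robot touches nothing.
It fails at once if the block is lifted off the plate or tipped (z of ref_block in the frame of nest above 0.004 m or angle between ref_block's own z axis and vertical above 0.12 rad).
It fails at once if a bystander is moved by more than 15 mm (distance of any of hex_key, reading_microscope, swarf_brush from where it was at the start of the episode above 0.015 m).
It also fails if it takes over 46 s, if anything falls off the work surface, if the arm or the gripper's body presses on something with over 40 N, if the wrist force passes 120 N, or if a joint passes its speed limit or range.

## Robot

A 6-joint arm with a two-finger parallel gripper is mounted at the origin on a cart in front of the work surface, level with it; the furniture and walls round the work are solid. World frame = base frame: x ahead of the robot, y to its left, z up, the work surface at z = 0. Lengths are in m, angles in degrees, forces in N, time in s.
With the tool pointing down it reaches from about 0.375 to 0.9 m from the base axis. Payload 3.1 kg.
Tool frame: the origin (TCP) lies on the centre line of the jaws, within the pads' length; the fingertips stand 22 mm ahead of it and the grasp point (between the pads) lies 3 mm ahead of it; y points along the fingers, z is the direction in which the jaws open and shut, and the axes are right-handed (so a half turn about y gives the same grasp; the last joint's range is limited). The gripper opens to 87 mm and grips with 3 to 60 N. Pads are 19 mm wide; open, the fingers measure 117 mm over their backs; the gripper's body (75 mm by 190 mm) begins 51 mm behind the grasp point.
Start: joints at [65.117, 30.224, 82.088, -0, 67.689, -10.227], TCP at [0.158, 0.605, 0.245] pointing down, gripper open.
Joint ranges: [-176.69, 176.69], [-43.24, 126.21], [12.49, 139.97], [-82, 262], [0, 151.66], [-163.58, 163.58]. Speed limits (degrees/s): [159.86, 159.86, 180, 180, 180, 180].

## Interface

Orientations are given as a 3x3 rotation matrix whose columns are the frame's x, y, z axes.
In Python, from rig import bot gives the robot as it stands.
- The arm moves only by the tool jog_arm, never from a script. Its argument "motion" is one flat list of numbers, 6 for each row, row after row: the shift along the tool's x, y, z in mm, then the turn, a rotation vector about the tool's x, y, z in degrees. A call has 1 to 20 rows; each row is the pose to reach, as a shift and turn from the pose commanded when the call began, along the tool's axes at that moment; what a row does not reach only later rows make up. A row lasts 1/8 s, in which the tool goes at most 62.5 mm and 10.7 degrees, less where a joint would pass 70% of its speed; a pose out of reach is approached as far as the arm can. A call with a gripper value outside its range is refused whole. "gripper" is the opening, from 0 (shut) to 1 (fully open), set as the call begins (left out, the last holds). The fingers move at their own pace and stop on an object; the grip force is fixed at half the most. Time passes only in rows, so rows that repeat a pose let the fingers close. It gives the time, the measured TCP pose, the force and the opening at its end, in the units of the state.
- bot.read_state(): the state, without advancing time (a new reading comes with each control period).
- bot.capture(name): name is "scene" or "top"; returns (picture, depth): 384x512x3 uint8, red, green, blue; 384x512 float32, m along the optical axis (not along the pixel's ray), 0 where there is no reading.
- bot.get_calibration(name): a dict with "mtx" (3x3 intrinsics, pixels), "pose" (4x4, takes a point from camera to world coordinates). Camera axes: x right, y up, looking along -z (the intrinsics and any distortion apply to the point x, -y, -z); pixel columns grow to the right and rows downward; lengths in m; the calibration is good to about 2 mm. A picture is of the moment at which its call begins. get_calibration takes no time and is no camera call.
- bot.hand_in(): hands the job in, once; it reports no verdict.
The state is a dict: "time_s": time; "joint_positions": joint angles; "qvel": joint speeds; "tau": joint torques, N m; "position": TCP position; "tcp_rot": TCP orientation; "force": force on the tool from outside, world axes, zero at the start; "moment": the same for the moment, N m; "opening": opening from 0.0 (shut) to 1.0 (fully open).
Only numpy, scipy, OpenCV 4.12 (cv2) and the standard library are available. Lean on these libraries where they do the work, as an engineer would, in place of code of your own. Each camera call takes 0.05 s, during which the arm holds its last target.

## Working session

There is one attempt and no reset: what is moved stays moved. The work goes in short steps, Python scripts to look and compute and a tool call to move; the robot and the scene stay as the last step left them, time stands still between calls to the robot, and variables do not carry over. Pictures are saved under pics/ and viewed, and the job is handed in when it is done.

Besides the shell and the picture viewer there is one more tool, called after "Request:" as name(argument=value, ...) on one line, values as JSON. jog_arm: Moves the arm, as the interface text tells. Its arguments: {"type":"object","properties":{"motion":{"type":"array","items":{"type":"number"}},"gripper":{"type":"number"}},"required":["motion"]}

```bash
mkdir -p pics; ls; cat > h.py <<'E'
import numpy as np, cv2
from rig import bot
def world(name,depth,u,v):
    c=bot.get_calibration(name);K=np.array(c["mtx"]);P=np.array(c["pose"])
    d=depth[int(v),int(u)]
    p=np.array([(u-K[0,2])/K[0,0]*d,-(v-K[1,2])/K[1,1]*d,-d])
    return P[:3,:3]@p+P[:3,3]
def cloud(name,depth):
    c=bot.get_calibration(name);K=np.array(c["mtx"]);P=np.array(c["pose"])
    v,u=np.mgrid[:depth.shape[0],:depth.shape[1]]
    p=np.stack([(u-K[0,2])/K[0,0]*depth,-(v-K[1,2])/K[1,1]*depth,-depth],-1)
    return p@P[:3,:3].T+P[:3,3]
def ray(name,u,v,z):
    c=bot.get_calibration(name);K=np.array(c["mtx"]);P=np.array(c["pose"])
    d=P[:3,:3]@np.array([(u-K[0,2])/K[0,0],-(v-K[1,2])/K[1,1],-1]);o=P[:3,3]
    return o+d*(z-o[2])/d[2]
E
python3 - <<'E'
from h import *
for n in("scene","top"):
    im,d=bot.capture(n); np.savez(f"{n}0.npz",im=im,d=d)
    cv2.imwrite(f"pics/{n}0.png",cv2.resize(im[:,:,::-1],(800,600)))
    c=bot.get_calibration(n);print(n,c)
s=bot.read_state();print(s)
E
```

```text
pics
scene {'mtx': array([[426.26837254,   0.        , 250.05776745],
       [  0.        , 426.26837254, 189.01505486],
       [  0.        ,   0.        ,   1.        ]]), 'pose': array([[ 0.82276072,  0.2991322 , -0.48330603,  0.16105929],
       [-0.56838466,  0.43013492, -0.7013721 , -0.56350656],
       [-0.00191618,  0.85176515,  0.52392027,  0.58853026],
       [ 0.        ,  0.        ,  0.        ,  1.        ]])}
top {'mtx': array([[489.8604036 ,   0.        , 249.35589272],
       [  0.        , 489.8604036 , 186.85597386],
       [  0.        ,   0.        ,   1.        ]]), 'pose': array([[ 0.01313334,  0.98787143, -0.15471763,  0.3964144 ],
       [-0.99987346,  0.01158558, -0.01090122,  0.03007926],
       [-0.00897651,  0.15484123,  0.98789859,  1.24643155],
       [ 0.        ,  0.        ,  0.        ,  1.        ]])}
{'time_s': 0.1, 'joint_positions': array([ 6.51179366e+01,  3.02736144e+01,  8.21490091e+01, -1.26394361e-03,
        6.76884851e+01, -1.02272680e+01]), 'qvel': array([ 0.00435976, -0.16627219, -0.18786532, -0.0161384 ,  0.04002419,
        0.00020586]), 'tau': array([-1.17559316e-04, -4.40987742e+01, -1.77148980e+01,  6.34862389e-02,
        5.33889933e-02, -6.15782574e-05]), 'position': array([0.15783662, 0.60410852, 0.24366991]), 'tcp_rot': array([[ 9.67469653e-01, -7.97412478e-04,  2.52985838e-01],
       [-2.52986887e-01, -1.76779192e-03,  9.67468093e-01],
       [-3.24244808e-04, -9.99998120e-01, -1.91201994e-03]]), 'force': array([ 0.65063138, -0.18693987, -0.52489926]), 'moment': array([0.05330692, 0.00511629, 0.07657858]), 'opening': 0.9972344447085715}
```

View pics/scene0.png

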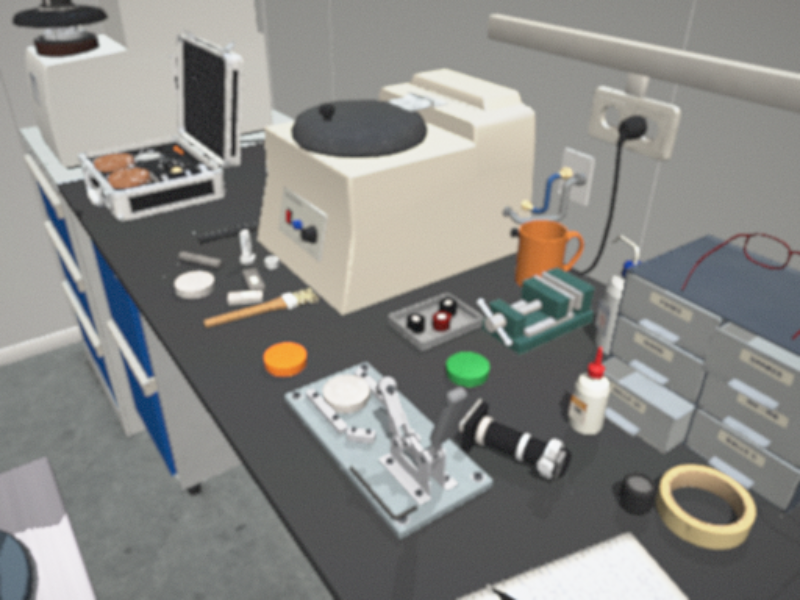

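View pics/top0.png

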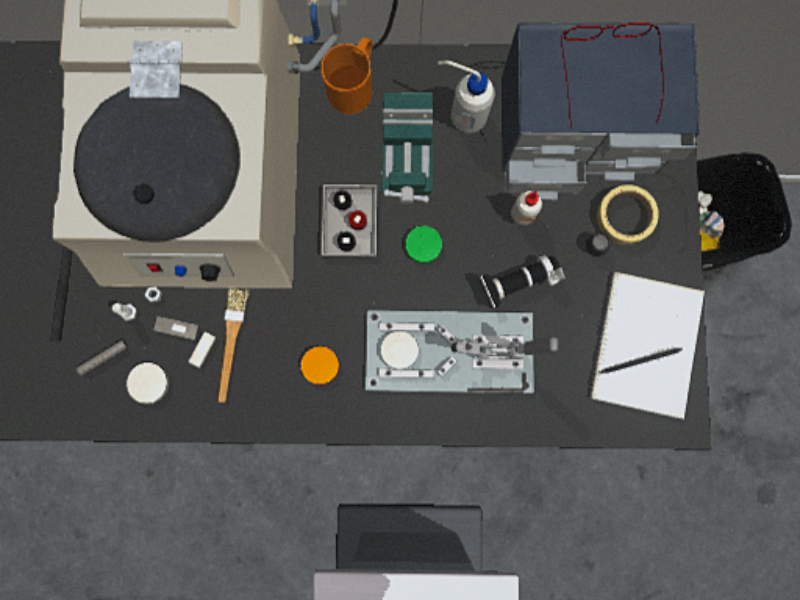

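The top view shows the fixture (plate at about cols 365–534, rows 310–393 in the enlarged picture), with the white/steel block in its nest at (399,349). The handle stands up and leans to the right, at about (550,345). The hex key lies on the lower plate edge, the microscope is up and to the right, and the brush is to the left. The orange and green discs are the look-alikes. Next I'll measure the plate and the block.

```bash
python3 - <<'E'
from h import *
T=np.load("top0.npz");im=T['im'];d=T['d']
W=cloud("top",d)
# depth sanity
for u,v in((255,280),(300,245),(220,265)):print(u,v,W[v,u],im[v,u])
# plate mask by height
hsv=cv2.cvtColor(im,cv2.COLOR_RGB2HSV)
x,y,z=W[...,0],W[...,1],W[...,2]
roi=np.zeros(z.shape,bool);roi[190:262,222:352]=1
m=((z>0.006)&(z<0.018)&roi).astype(np.uint8)
cs,_=cv2.findContours(cv2.morphologyEx(m,cv2.MORPH_OPEN,np.ones((3,3))),cv2.RETR_EXTERNAL,cv2.CHAIN_APPROX_NONE)
c=max(cs,key=cv2.contourArea);r=cv2.minAreaRect(c);b=cv2.boxPoints(r);print(r,b)
for p in b:print(ray("top",p[0],p[1],.012))
crop=im[185:265,220:365,::-1]
cv2.imwrite("pics/crop0.png",cv2.resize(crop,None,fx=5.5,fy=5.5,interpolation=cv2.INTER_CUBIC))
S=np.load("scene0.npz");im2=S['im']
cv2.imwrite("pics/scrop0.png",cv2.resize(im2[225:350,175:325,::-1],None,fx=4.8,fy=4.8,interpolation=cv2.INTER_CUBIC))
# block
m2=((z>0.022)&(z<0.034)&roi&(im.min(2)>170))
m2[:,285:]=0
m2=m2.astype(np.uint8)
cs,_=cv2.findContours(m2,cv2.RETR_EXTERNAL,cv2.CHAIN_APPROX_NONE)
c=max(cs,key=cv2.contourArea);print(cv2.minEnclosingCircle(c),cv2.contourArea(c))
(u,v),_=cv2.minEnclosingCircle(c);print(ray("top",u,v,.028)); mm=m2>0;print(W[mm].mean(0))
E
```

```text
255 280 [ 0.35594641  0.02661523 -0.00244023] [58 59 57]
300 245 [ 0.44401295 -0.08498833  0.01145956] [162 177 176]
220 265 [ 0.39189815  0.11524179 -0.00319211] [63 62 62]
((287.732177734375, 224.26724243164062), (107.42206573486328, 51.413143157958984), 1.005086064338684) [[233.57848 249.02771]
 [234.48033 197.62247]
 [341.88586 199.50677]
 [340.984   250.91202]]
[0.43185276 0.08110396 0.012     ]
[0.56159003 0.08116115 0.012     ]
[ 0.56002035 -0.19139513  0.012     ]
[ 0.43063769 -0.18707101  0.012     ]
((255.5, 223.2894744873047), 11.974508285522461) 409.5
[0.49565276 0.02702999 0.028     ]
[0.49515103 0.02374396 0.02586687]
```

View pics/crop0.png

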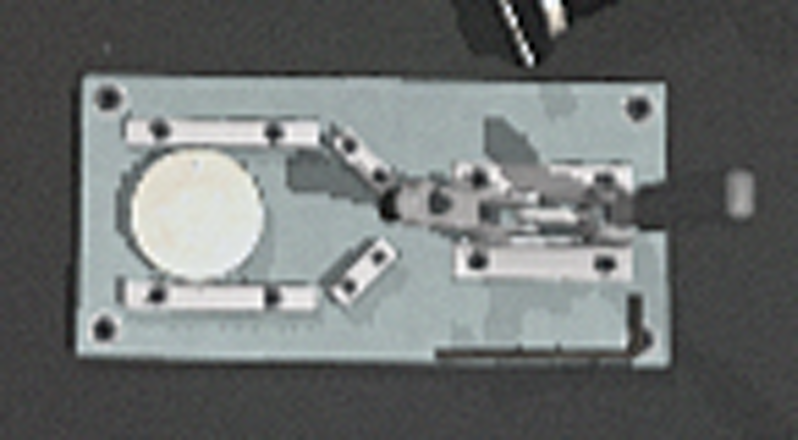

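View pics/scrop0.png

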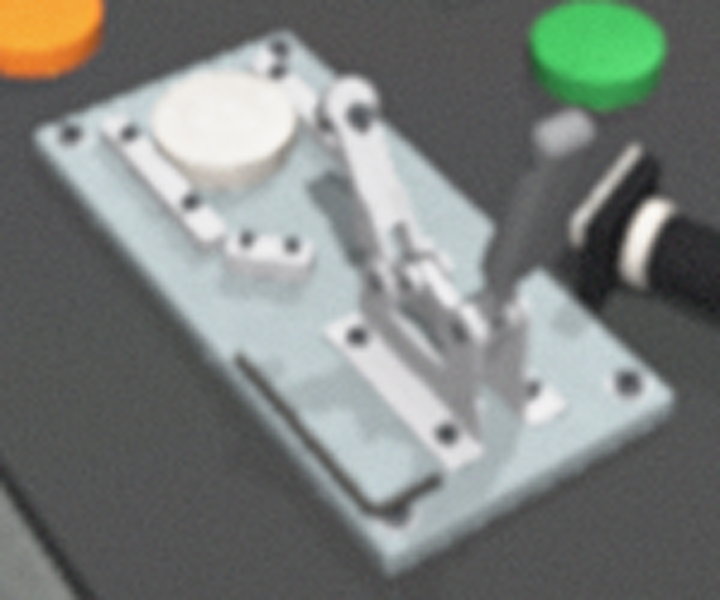

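```bash
python3 - <<'E'
from h import *
T=np.load("top0.npz");im=T['im']
def P(cx,cy,z): return ray("top",220+(cx+.5)/5.5-.5,185+(cy+.5)/5.5-.5,z)
for n,c in dict(TL=(83,75),TR=(666,83),BR=(669,363),BL=(78,354)).items():print(n,P(*c,.012))
for n,c in dict(ruL=(126,119),ruR=(320,124),ruLb=(126,144),ruRb=(320,146),rlL=(122,280),rlR=(320,286),rlLb=(120,307),rlRb=(318,310)).items():print(n,P(*c,.022))
print("blk",P(197.5,214,.028))
m=((im[...,2].astype(int)-im[...,0]>6)&(im.min(2)>90)).astype(np.uint8);m[:190]=0;m[262:]=0;m[:,:222]=0;m[:,352:]=0
m=cv2.morphologyEx(m,cv2.MORPH_CLOSE,np.ones((15,15)))
cs,_=cv2.findContours(m,cv2.RETR_EXTERNAL,cv2.CHAIN_APPROX_NONE);c=max(cs,key=cv2.contourArea)
# world-plane rect
w=np.array([ray("top",p[0,0],p[0,1],.012)[:2]*1000 for p in c],np.float32)
r=cv2.minAreaRect(w);print(r)
E
```

```text
TL [0.56004535 0.08062113 0.012     ]
TR [ 0.55953622 -0.18833963  0.012     ]
BR [ 0.43144062 -0.18768963  0.012     ]
BL [0.43204065 0.08062115 0.012     ]
ruL [0.53866647 0.06018435 0.022     ]
ruR [ 0.53744046 -0.02848338  0.022     ]
ruLb [0.5271847  0.06000864 0.022     ]
ruRb [ 0.52734578 -0.02852533  0.022     ]
rlL [0.4652771  0.06087395 0.022     ]
rlR [ 0.46370252 -0.02878984  0.022     ]
rlLb [0.45309409 0.06158967 0.022     ]
rlRb [ 0.45288302 -0.02793132  0.022     ]
blk [0.49512866 0.02702412 0.028     ]
((500.4295959472656, -53.33343505859375), (140.5919647216797, 268.50830078125), 0.045257389545440674)
```

```bash
python3 - <<'E'
from h import *
T=np.load("top0.npz");W=cloud("top",T['d']);x,y,z=W[...,0],W[...,1],W[...,2]
for a,b in((.05,.1),(.1,.2),(.2,.3),(.3,.5)):
    m=(z>a)&(z<b)&(x>.2)&(x<.75)&(y<.75)&(y>-.35)&(T['d']>0)
    # grid of x min per y bin
    print(a,b,[(round(yy,2),round(x[m&(y>yy)&(y<yy+.1)].min(),3)) for yy in np.arange(-.35,.7,.1) if (m&(y>yy)&(y<yy+.1)).sum()>5])
# handle & foot
m=(x>.46)&(x<.53)&(y<-.03)&(y>-.26)&(z>.03)&(T['d']>0)
for yy in np.arange(-.25,-.03,.01):
    k=m&(y>yy)&(y<yy+.01)
    if k.sum():print(round(yy+.005,3),k.sum(),x[k].mean().round(3),z[k].max().round(3))
E
```

```text
0.05 0.1 [(np.float64(-0.25), np.float64(0.484)), (np.float64(-0.15), np.float64(0.484)), (np.float64(-0.05), np.float64(0.736)), (np.float64(0.05), np.float64(0.74)), (np.float64(0.15), np.float64(0.603)), (np.float64(0.25), np.float64(0.592)), (np.float64(0.35), np.float64(0.599)), (np.float64(0.45), np.float64(0.547))]
0.1 0.2 [(np.float64(-0.25), np.float64(0.485)), (np.float64(-0.15), np.float64(0.489)), (np.float64(0.15), np.float64(0.616)), (np.float64(0.25), np.float64(0.593)), (np.float64(0.35), np.float64(0.598)), (np.float64(0.45), np.float64(0.614))]
0.2 0.3 [(np.float64(0.15), np.float64(0.624)), (np.float64(0.25), np.float64(0.622)), (np.float64(0.35), np.float64(0.621)), (np.float64(0.45), np.float64(0.624))]
0.3 0.5 []
-0.195 18 0.495 0.174
-0.185 56 0.495 0.174
-0.175 68 0.495 0.163
-0.165 67 0.494 0.132
-0.155 54 0.495 0.098
-0.145 46 0.495 0.068
-0.135 17 0.496 0.052
-0.125 17 0.495 0.057
-0.115 27 0.495 0.058
-0.105 36 0.495 0.058
-0.095 28 0.494 0.073
-0.085 27 0.495 0.098
-0.075 29 0.495 0.103
-0.065 37 0.496 0.108
-0.055 23 0.496 0.102
```

```bash
cat >> h.py <<'E'
from scipy.spatial.transform import Rotation as Ro
RT=np.array([[0,0,1.],[-1,0,0],[0,-1,0]])
def rel(p0,R0,p,R): return np.r_[R0.T@(np.array(p)-p0)*1000, Ro.from_matrix(R0.T@R).as_rotvec(degrees=True)].round(2)
E
python3 - <<'E'
from h import *
s=bot.read_state();R0=s["tcp_rot"]
print(rel(s["position"],R0,[.4955,.090,.15],RT), rel(np.array([.158,.605,.245]),R0,[.4955,.090,.15],RT))
E
```

```text
[ 4.5677e+02  9.4310e+01 -4.1178e+02  1.1000e-01  7.5350e+01  6.0000e-02] [ 4.5684e+02  9.5640e+01 -4.1268e+02  1.1000e-01  7.5350e+01  6.0000e-02]
```

Request:
jog_arm(motion=[13.7, 2.9, -12.4, 0, 2.3, 0, 41.1, 8.6, -37.1, 0, 6.8, 0, 77.7, 16.2, -70.1, 0, 12.8, 0, 118.8, 24.7, -107.3, 0, 19.6, 0, 160, 33.3, -144.4, 0, 26.4, 0, 201, 41.8, -181.5, 0, 33.2, 0, 242.2, 50.4, -218.6, 0, 39.9, 0, 283.3, 58.9, -255.8, 0, 46.7, 0, 324.5, 67.5, -292.9, 0, 53.5, 0, 365.6, 76, -330, 0, 60.3, 0, 402.2, 83.6, -363, 0, 66.3, 0, 429.6, 89.3, -387.8, 0, 70.8, 0, 447.9, 93.1, -404.3, 0, 73.8, 0, 457, 95, -412.5, 0, 75.35, 0, 457, 95, -412.5, 0, 75.35, 0], gripper=0)

```text
time_s: 1.98
position: [0.4955, 0.0893, 0.1494]
tcp_rot: [[-0.002, -0.001, 1.0], [-1.0, 0.0, -0.002], [-0.0, -1.0, -0.001]]
force: [-0.9, 0.6, -0.7]
opening: 0.007
```

```bash
python3 - <<'E'
from h import *
s=bot.read_state();print(s["time_s"],s["position"],s["tcp_rot"],s["force"],s["opening"])
print(rel(s["position"],s["tcp_rot"],[.4955,.09,.040],RT))
im,d=bot.capture("top");cv2.imwrite("pics/top1.png",cv2.resize(im[:,:,::-1],(800,600)))
E
```

```text
1.975 [0.49552315 0.08927128 0.14938389] [[-1.62709533e-03 -7.82501904e-04  9.99998370e-01]
 [-9.99998675e-01  4.65027773e-05 -1.62705943e-03]
 [-4.52295244e-05 -9.99999693e-01 -7.82576532e-04]] [-0.88835671  0.57621043 -0.6938061 ] 0.006942372429793206
[-7.2000e-01  1.0938e+02  6.0000e-02  4.0000e-02 -9.0000e-02 -0.0000e+00]
```

View pics/top1.png

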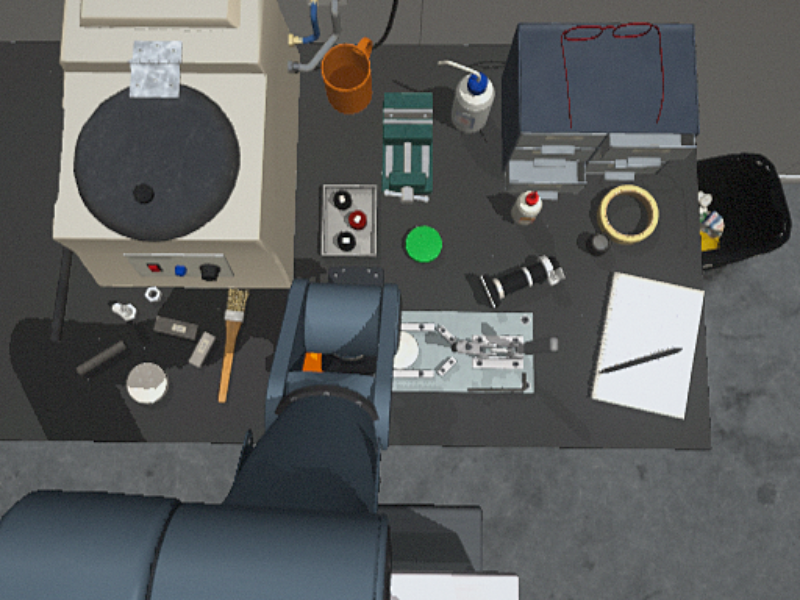

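The arm is at the open end of the nest with the fingers shut, and the block is visible at (405,350). Next I lower behind it.

Request:
jog_arm(motion=[0, 8, 0, 0, 0, 0, 0, 25, 0, 0, 0, 0, 0, 50, 0, 0, 0, 0, 0, 75, 0, 0, 0, 0, 0, 95, 0, 0, 0, 0, 0, 105, 0, 0, 0, 0, 0, 109, 0, 0, 0, 0, 0, 109, 0, 0, 0, 0])

```text
time_s: 3.02
position: [0.4959, 0.0902, 0.0407]
tcp_rot: [[0.0, 0.0, 1.0], [-1.0, -0.0, 0.0], [0.0, -1.0, 0.0]]
force: [-0.5, -1.0, -0.5]
opening: 0.001
```

```bash
python3 - <<'E'
from h import *
s=bot.read_state();print(s["time_s"],s["position"],s["force"])
im,d=bot.capture("scene");cv2.imwrite("pics/s2.png",cv2.resize(im[215:350,150:330,::-1],(800,600),interpolation=cv2.INTER_CUBIC))
E
```

```text
3.025 [0.49593225 0.09018461 0.04072142] [-0.539245   -0.97231658 -0.51016898]
```

View pics/s2.png

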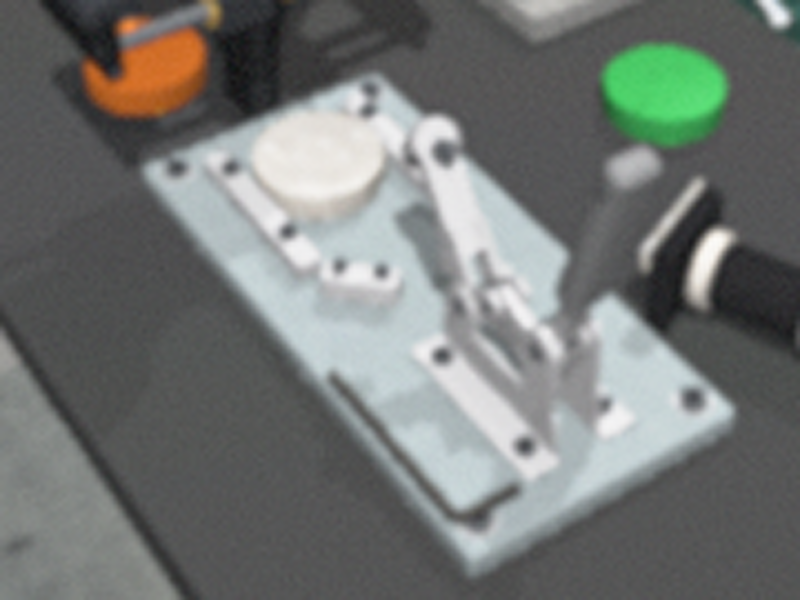

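```bash
python3 - <<'E'
from h import *
c=bot.get_calibration("scene");K=c["mtx"];P=np.linalg.inv(c["pose"])
for p in([.4959,.0902,.0187],[.4959,.0807,.0187],[.4959,.0902,.09],[.40,.0902,.09],[.59,.0902,.09]):
    q=P[:3,:3]@p+P[:3,3];u=K[0,2]+K[0,0]*q[0]/-q[2];v=K[1,2]+K[1,1]*q[1]/q[2]
    print(p,(u-150)*800/180,(v-215)*600/135)
E
```

```text
[0.4959, 0.0902, 0.0187] 248.8892913383097 98.97599678414092
[0.4959, 0.0807, 0.0187] 258.673372461512 109.0291713877784
[0.4959, 0.0902, 0.09] 240.29781472962438 -22.457098194670884
[0.4, 0.0902, 0.09] 49.967064634658726 47.780405134030715
[0.59, 0.0902, 0.09] 408.5557836047 -84.54911245430607
```

The fingertip is where the projection puts it, near (250,99), and the nest between it and the block is clear. I'll push most of the way, then creep.

Request:
jog_arm(motion=[5, 0, 0, 0, 0, 0, 12, 0, 0, 0, 0, 0, 18, 0, 0, 0, 0, 0, 22, 0, 0, 0, 0, 0, 26, 0, 0, 0, 0, 0, 30, 0, 0, 0, 0, 0, 34, 0, 0, 0, 0, 0, 38, 0, 0, 0, 0, 0, 42, 0, 0, 0, 0, 0, 46, 0, 0, 0, 0, 0, 50, 0, 0, 0, 0, 0, 54, 0, 0, 0, 0, 0, 58, 0, 0, 0, 0, 0, 61, 0, 0, 0, 0, 0, 64, 0, 0, 0, 0, 0, 66, 0, 0, 0, 0, 0, 66, 0, 0, 0, 0, 0])

```text
time_s: 5.2
position: [0.4958, 0.0236, 0.0405]
tcp_rot: [[0.0, -0.0, 1.0], [-1.0, -0.0, 0.0], [0.0, -1.0, -0.0]]
force: [0.2, 2.6, 1.0]
opening: 0.007
```

```bash
python3 - <<'E'
from h import *
s=bot.read_state();print(s["time_s"],s["position"],s["force"])
im,d=bot.capture("scene");cv2.imwrite("pics/s3.png",cv2.resize(im[215:350,150:330,::-1],(800,600),interpolation=cv2.INTER_CUBIC))
E
```

```text
5.2 [0.49583179 0.02362944 0.0404657 ] [0.15243191 2.5565546  1.04020948]
```

View pics/s3.png

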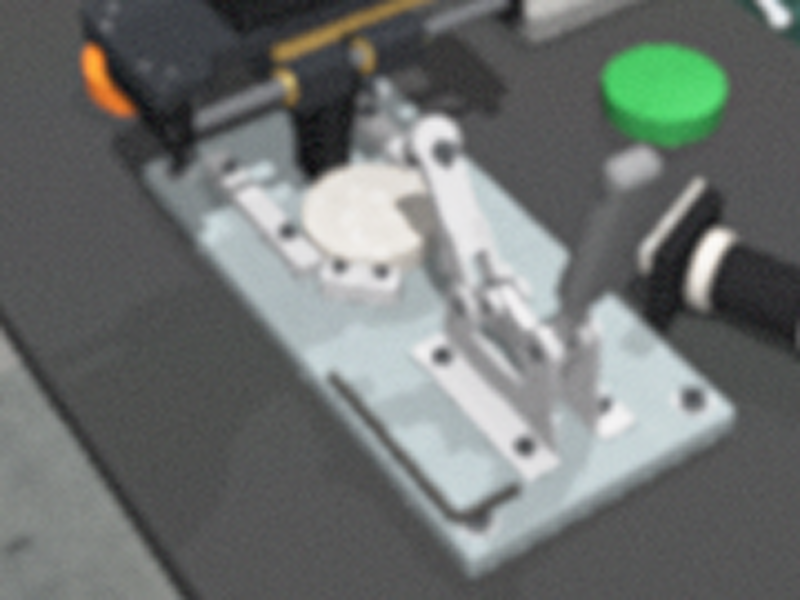

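The block is now close to the V stop, at about (365,215), pushing force about 2.6 N, and nothing is disturbed. Creeping in.

Request:
jog_arm(motion=[1, 0, 0, 0, 0, 0, 2, 0, 0, 0, 0, 0, 3, 0, 0, 0, 0, 0, 4, 0, 0, 0, 0, 0, 4, 0, 0, 0, 0, 0])

```text
time_s: 5.88
position: [0.4958, 0.0199, 0.0405]
tcp_rot: [[-0.0, -0.0, 1.0], [-1.0, 0.0, -0.0], [-0.0, -1.0, -0.0]]
force: [0.1, 3.9, 0.9]
opening: 0.003
```

Request:
jog_arm(motion=[0.5, 0, 0, 0, 0, 0, 1, 0, 0, 0, 0, 0, 1.5, 0, 0, 0, 0, 0, 2, 0, 0, 0, 0, 0, 2, 0, 0, 0, 0, 0])

```text
time_s: 6.5
position: [0.497, 0.019, 0.0406]
tcp_rot: [[-0.001, 0.003, 1.0], [-1.0, 0.001, -0.001], [-0.001, -1.0, 0.003]]
force: [3.4, 9.5, -1.1]
opening: 0.004
```

Request:
jog_arm(motion=[0.5, 0, 0, 0, 0, 0, 1, 0, 0, 0, 0, 0, 1.5, 0, 0, 0, 0, 0, 1.5, 0, 0, 0, 0, 0])

```text
time_s: 7.0
position: [0.4978, 0.0184, 0.0407]
tcp_rot: [[-0.003, 0.005, 1.0], [-1.0, 0.002, -0.003], [-0.002, -1.0, 0.005]]
force: [4.8, 14.5, -0.5]
opening: 0.004
```

```bash
python3 - <<'E'
from h import *
s=bot.read_state();print(s["time_s"],s["position"],s["force"])
im,d=bot.capture("top");cv2.imwrite("pics/t4.png",cv2.resize(im[185:265,220:320,::-1],(800,600),interpolation=cv2.INTER_CUBIC))
im,d=bot.capture("scene");cv2.imwrite("pics/s4.png",cv2.resize(im[235:310,190:270,::-1],(800,600),interpolation=cv2.INTER_CUBIC))
E
```

```text
7.0 [0.49784543 0.01838302 0.04072316] [ 4.77532829 14.48018287 -0.49705989]
```

View pics/t4.png

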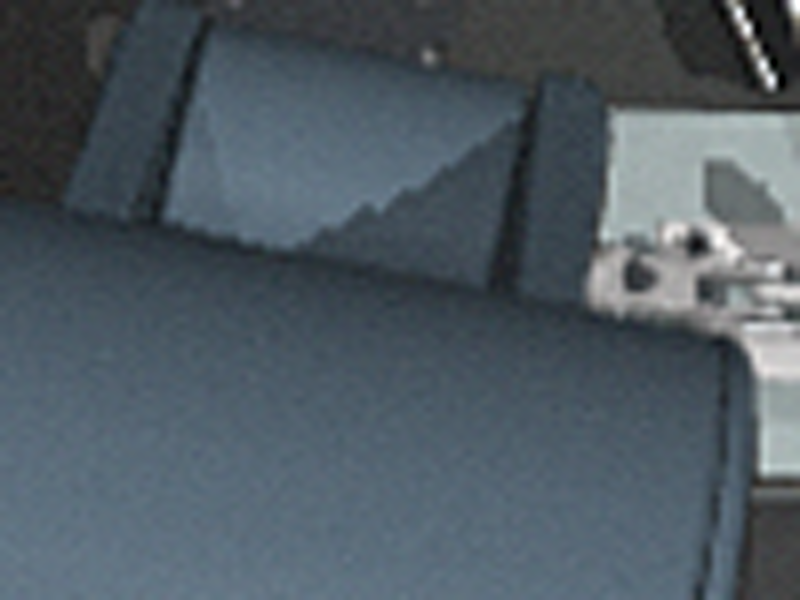

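View pics/s4.png

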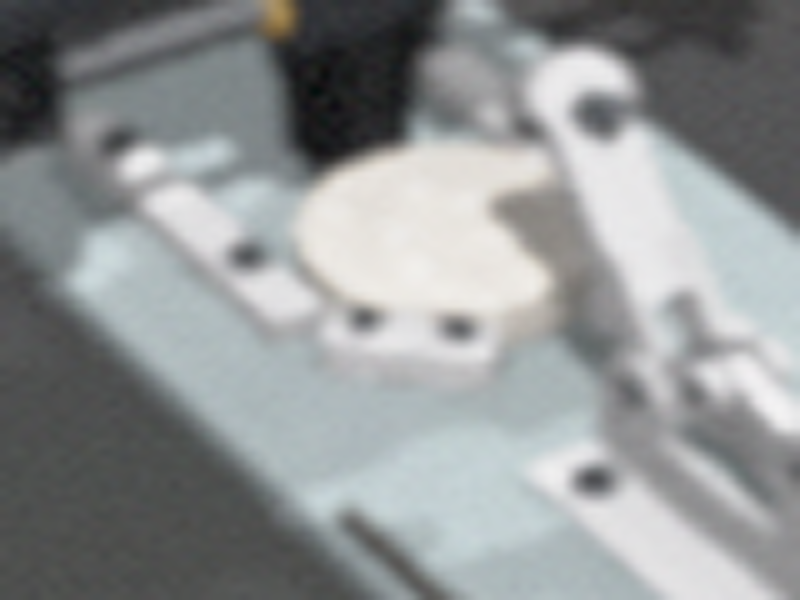

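The block appears to be sliding along one V face, because the tip is being dragged towards +x. I'll back off to relax the side load and push again.

Request:
jog_arm(motion=[-3, 0, 0, 0, 0, 0, -5, 0, 0, 0, 0, 0, -5, 0, 0, 0, 0, 0, -4, 0, 0, 0, 0, 0, -3, 0, 0, 0, 0, 0, -2, 0, 0, 0, 0, 0, -2, 0, 0, 0, 0, 0])

```text
time_s: 7.98
position: [0.496, 0.0188, 0.0406]
tcp_rot: [[-0.001, 0.0, 1.0], [-1.0, 0.001, -0.001], [-0.001, -1.0, 0.0]]
force: [1.4, 4.7, 0.7]
opening: 0.006
```

Request:
jog_arm(motion=[0.5, 0, 0, 0, 0, 0, 1, 0, 0, 0, 0, 0, 1, 0, 0, 0, 0, 0])

```text
time_s: 8.35
position: [0.4962, 0.0185, 0.0406]
tcp_rot: [[-0.001, 0.001, 1.0], [-1.0, 0.001, -0.001], [-0.001, -1.0, 0.001]]
force: [1.9, 8.0, 0.1]
opening: 0.001
```

Request:
jog_arm(motion=[0.5, 0, 0, 0, 0, 0, 1, 0, 0, 0, 0, 0, 1, 0, 0, 0, 0, 0])

```text
time_s: 8.72
position: [0.4962, 0.0183, 0.0406]
tcp_rot: [[-0.002, 0.001, 1.0], [-1.0, 0.002, -0.002], [-0.002, -1.0, 0.001]]
force: [2.3, 12.4, 0.1]
opening: 0.006
```

Request:
jog_arm(motion=[0.5, 0, 0, 0, 0, 0, 1, 0, 0, 0, 0, 0, 1, 0, 0, 0, 0, 0])

```text
time_s: 9.1
position: [0.4962, 0.0181, 0.0406]
tcp_rot: [[-0.002, 0.001, 1.0], [-1.0, 0.003, -0.002], [-0.003, -1.0, 0.001]]
force: [3.0, 16.0, 0.2]
opening: 0.002
```

The tip no longer drifts sideways and the force rises stiffly (4 N per 0.2 mm), so the block seems seated. I'll retreat, lift and look from above.

Request:
jog_arm(motion=[-3, 0, 0, 0, 0, 0, -10, 0, 0, 0, 0, 0, -18, 0, 0, 0, 0, 0, -22, -5, 0, 0, 0, 0, -22, -25, 0, 0, 0, 0, -22, -60, 0, 0, 0, 0, -22, -100, 0, 0, 0, 0, -22, -140, 0, 0, 0, 0, -22, -165, 0, 0, 0, 0, -22, -180, 0, 0, 0, 0, -12, -185, 0, 0, 0, 0, 10, -185, 0, 0, 0, 0, 40, -185, 0, 0, 0, 0, 75, -185, 0, 0, 0, 0, 105, -185, 0, 0, 0, 0, 125, -185, 0, 0, 0, 0, 135, -185, 0, 0, 0, 0, 135, -185, 0, 0, 0, 0])

```text
time_s: 11.35
position: [0.4957, -0.1198, 0.2254]
tcp_rot: [[-0.001, -0.0, 1.0], [-1.0, 0.0, -0.001], [-0.0, -1.0, -0.0]]
force: [-0.3, -0.4, -0.1]
opening: 0.001
```

```bash
python3 - <<'E'
from h import *
s=bot.read_state();print(s["time_s"],s["position"],s["force"])
im,d=bot.capture("top");np.savez("top5.npz",im=im,d=d);cv2.imwrite("pics/t5.png",cv2.resize(im[185:265,220:320,::-1],(800,600),interpolation=cv2.INTER_CUBIC))
im,d=bot.capture("scene");np.savez("scene5.npz",im=im,d=d);cv2.imwrite("pics/s5.png",cv2.resize(im[215:350,150:330,::-1],(800,600),interpolation=cv2.INTER_CUBIC))
E
```

```text
11.35 [ 0.49567482 -0.1197639   0.22535251] [-0.25129623 -0.39586342 -0.11314352]
```

View pics/t5.png

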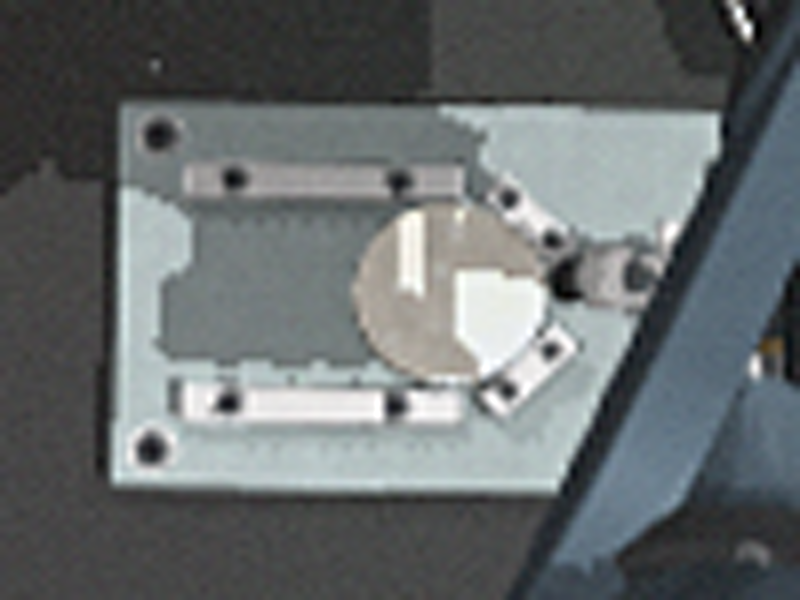

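View pics/s5.png

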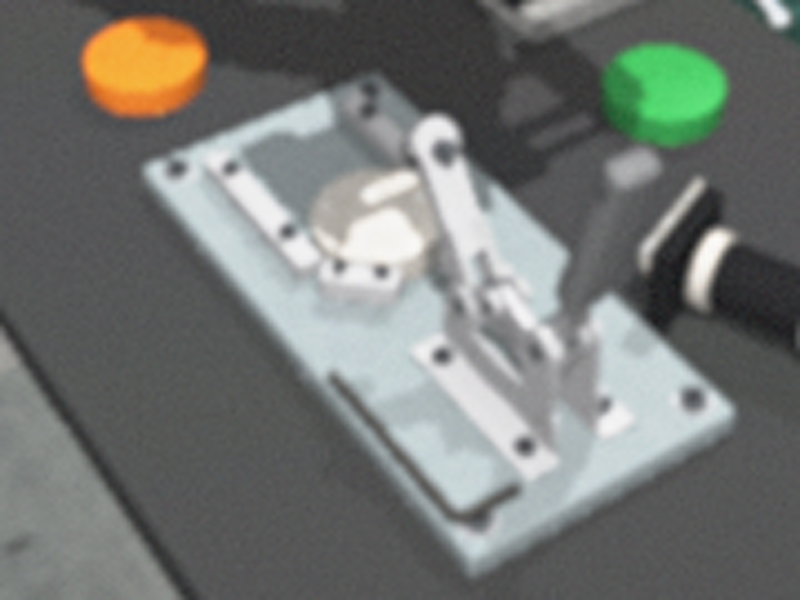

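```bash
python3 - <<'E'
from h import *
def P(cx,cy,z): return ray("top",220+(cx+.5)/8-.5,185+(cy+.5)/7.5-.5,z).round(4)
print("blk",P(450,292.5,.028),"edges",P(352,292,.028),P(548,292,.028),P(450,203,.028),P(450,382,.028))
print("plateL",P(121,104,.012),P(113,486,.012))
print("rails", P(465,166,.022),P(465,196,.022),P(465,388,.022),P(463,424,.022),"left",P(184,166,.022),P(172,385,.022))
# V bars tops z=.025: corners (top bar) inner edge ends, (bottom)
print("Vtop", P(488,207,.025),P(512,178,.025),P(577,226,.025),P(553,253,.025))
print("Vbot", P(480,393,.025),P(505,417,.025),P(580,347,.025),P(553,325,.025))
E
```

```text
blk [ 0.4956 -0.0235  0.028 ] edges [0.4954 0.007  0.028 ] [ 0.4961 -0.0539  0.028 ] [ 0.5254 -0.0234  0.028 ] [ 0.466  -0.0236  0.028 ]
plateL [0.5595 0.0806 0.012 ] [0.431  0.0808 0.012 ]
rails [ 0.5385 -0.0283  0.022 ] [ 0.5284 -0.0283  0.022 ] [ 0.4644 -0.0286  0.022 ] [ 0.4525 -0.028   0.022 ] left [0.5375 0.06   0.022 ] [0.4643 0.0626 0.022 ]
Vtop [ 0.5245 -0.0354  0.025 ] [ 0.5343 -0.0428  0.025 ] [ 0.5185 -0.0632  0.025 ] [ 0.5094 -0.0557  0.025 ]
Vbot [ 0.4627 -0.0331  0.025 ] [ 0.4549 -0.0409  0.025 ] [ 0.4783 -0.0641  0.025 ] [ 0.4854 -0.0557  0.025 ]
```

The picture from above puts the block's centre at (0.4956, -0.0235). My estimate of nest from the plate and rails is (0.4957, -0.0243), so the block is home within about 0.8 mm. Both V bars are at its rim, at about (520,215) and (510,365). The bystanders haven't moved. Next is the handle.

```bash
python3 - <<'E'
from h import *
r=88
p0=np.array([-.143,.170])
for t in [0,.1,.2,.3,.4,.5,.6,.7,.8,.9,1.0,1.1,1.15,1.2,1.25]:
    s=1.29-t
    fx=132+r*np.cos(s)-7*np.sin(s)-9.5; z=60+r*np.sin(s)+7*np.cos(s)+22
    print(t,round(fx+24-143,1),round(170-z,1))
E
```

```text
0 21.2 1.5
0.1 29.7 3.7
0.2 38.0 6.7
0.3 45.9 10.6
0.4 53.4 15.2
0.5 60.5 20.6
0.6 66.9 26.6
0.7 72.7 33.2
0.8 77.9 40.4
0.9 82.2 48.1
1.0 85.8 56.1
1.1 88.6 64.5
1.15 89.7 68.8
1.2 90.5 73.1
1.25 91.1 77.5
```

Request:
jog_arm(motion=[6, 8, 0, 0, 0, 0, 14, 25, 0, 0, 0, 0, 20, 42, 0, 0, 0, 0, 23.5, 52, 0, 0, 0, 0, 23.5, 55.5, 0, 0, 0, 0, 23.5, 55.5, 0, 0, 0, 0])

```text
time_s: 12.2
position: [0.4958, -0.1429, 0.17]
tcp_rot: [[0.0, -0.0, 1.0], [-1.0, 0.0, 0.0], [-0.0, -1.0, -0.0]]
force: [-0.5, -0.4, 1.2]
opening: 0.008
```

Request:
jog_arm(motion=[8, 1, 0, 0, 0, 0, 15, 1.5, 0, 0, 0, 0, 21, 1.5, 0, 0, 0, 0, 25, 2.5, 0, 0, 0, 0, 30, 3.7, 0, 0, 0, 0, 34, 5, 0, 0, 0, 0, 38, 6.7, 0, 0, 0, 0, 42, 8.6, 0, 0, 0, 0, 46, 10.6, 0, 0, 0, 0, 50, 13, 0, 0, 0, 0, 53.5, 15.2, 0, 0, 0, 0, 57, 18, 0, 0, 0, 0, 60.5, 20.6, 0, 0, 0, 0, 60.5, 20.6, 0, 0, 0, 0])

```text
time_s: 13.95
position: [0.4958, -0.204, 0.1492]
tcp_rot: [[-0.0, -0.0, 1.0], [-1.0, -0.0, -0.0], [0.0, -1.0, -0.0]]
force: [1.0, 0.7, -0.2]
opening: 0.006
```

```bash
python3 - <<'E'
from h import *
s=bot.read_state();print(s["time_s"],s["position"],s["force"])
im,d=bot.capture("scene");cv2.imwrite("pics/s6.png",cv2.resize(im[215:350,150:330,::-1],(800,600),interpolation=cv2.INTER_CUBIC))
E
```

```text
13.95 [ 0.49584977 -0.20395426  0.14923423] [ 0.98057785  0.72582904 -0.1650716 ]
```

View pics/s6.png

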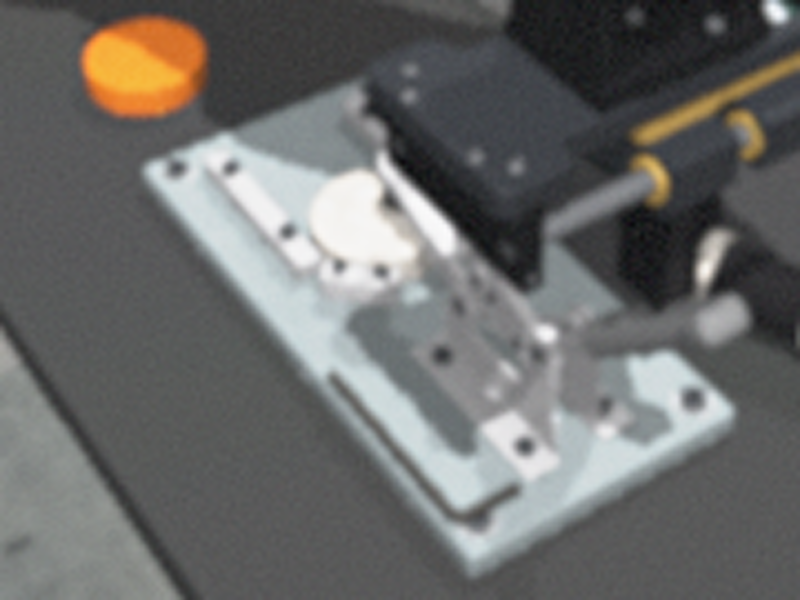

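The handle is following; its grip now points to (720,320). The contact force is small, and the block hasn't moved. I'll continue.

Request:
jog_arm(motion=[3.2, 3, 0, 0, 0, 0, 6.4, 6, 0, 0, 0, 0, 9.4, 9.2, 0, 0, 0, 0, 12.2, 12.6, 0, 0, 0, 0, 15, 16.2, 0, 0, 0, 0, 17.4, 19.8, 0, 0, 0, 0, 19.7, 23.6, 0, 0, 0, 0, 21.7, 27.5, 0, 0, 0, 0, 23.6, 31.5, 0, 0, 0, 0, 25.3, 35.5, 0, 0, 0, 0, 25.3, 35.5, 0, 0, 0, 0])

```text
time_s: 15.38
position: [0.4958, -0.229, 0.1137]
tcp_rot: [[-0.0, -0.0, 1.0], [-1.0, 0.0, -0.0], [-0.0, -1.0, -0.0]]
force: [-0.2, 0.5, 0.2]
opening: 0.007
```

Request:
jog_arm(motion=[0.8, 2, 0, 0, 0, 0, 1.6, 4, 0, 0, 0, 0, 2.2, 6, 0, 0, 0, 0, 2.8, 8.4, 0, 0, 0, 0, 2.8, 8.4, 0, 0, 0, 0])

```text
time_s: 16.0
position: [0.4958, -0.2318, 0.1053]
tcp_rot: [[0.0, -0.0, 1.0], [-1.0, -0.0, 0.0], [0.0, -1.0, -0.0]]
force: [-0.5, 0.6, 0.4]
opening: 0.006
```

Request:
jog_arm(motion=[0.6, 2, 0, 0, 0, 0, 1.1, 4, 0, 0, 0, 0, 1.6, 6, 0, 0, 0, 0, 2, 8.6, 0, 0, 0, 0, 2, 8.6, 0, 0, 0, 0])

```text
time_s: 16.62
position: [0.4957, -0.2337, 0.0967]
tcp_rot: [[-0.0, -0.0, 1.0], [-1.0, 0.0, -0.0], [-0.0, -1.0, -0.0]]
force: [0.4, -0.3, -1.2]
opening: 0.003
```

```bash
python3 - <<'E'
from h import *
s=bot.read_state();print(s["time_s"],s["position"],s["force"])
im,d=bot.capture("scene");cv2.imwrite("pics/s7.png",cv2.resize(im[215:350,150:330,::-1],(800,600),interpolation=cv2.INTER_CUBIC))
E
```

```text
16.625 [ 0.49570287 -0.23367954  0.09666521] [ 0.3545913  -0.27368361 -1.2488504 ]
```

View pics/s7.png

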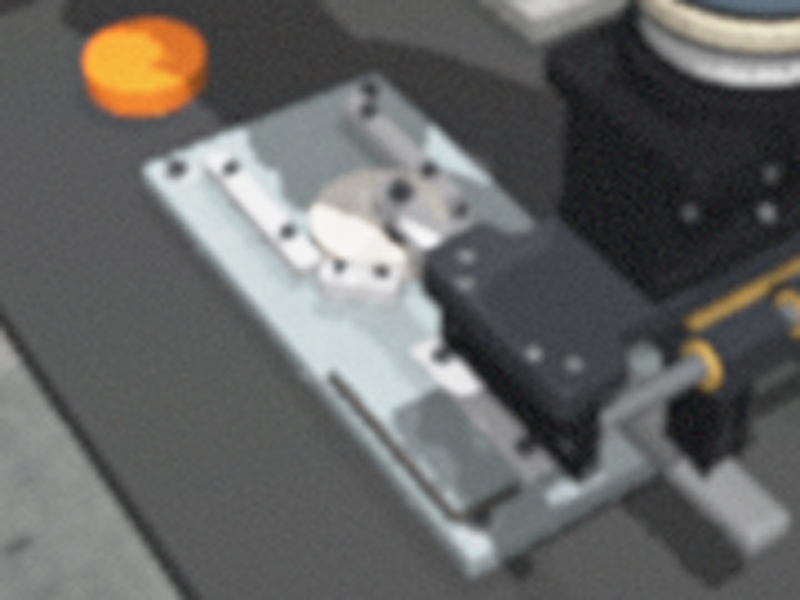

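The handle is almost level and the foot is on the block at about (400,190). I'll press on gently until I feel the stop.

Request:
jog_arm(motion=[0, 1.5, 0, 0, 0, 0, 0, 3, 0, 0, 0, 0, 0, 3, 0, 0, 0, 0])

```text
time_s: 17.05
position: [0.4957, -0.2336, 0.0938]
tcp_rot: [[-0.0, -0.0, 1.0], [-1.0, 0.0, -0.0], [-0.0, -1.0, -0.0]]
force: [0.5, -0.2, 0.7]
opening: 0.001
```

Request:
jog_arm(motion=[0, 1, 0, 0, 0, 0, 0, 2, 0, 0, 0, 0, 0, 2, 0, 0, 0, 0])

```text
time_s: 17.42
position: [0.4959, -0.2337, 0.0928]
tcp_rot: [[0.0, 0.0, 1.0], [-1.0, -0.0, 0.0], [0.0, -1.0, 0.0]]
force: [-0.9, 0.8, 5.1]
opening: 0.006
```

Request:
jog_arm(motion=[0, 1, 0, 0, 0, 0, 0, 2, 0, 0, 0, 0, 0, 2, 0, 0, 0, 0])

```text
time_s: 17.8
position: [0.496, -0.2337, 0.0925]
tcp_rot: [[0.0, 0.001, 1.0], [-1.0, -0.001, 0.0], [0.001, -1.0, 0.001]]
force: [-2.6, 1.9, 16.9]
opening: 0.01
```

Request:
jog_arm(motion=[0, -2, 0, 0, 0, 0, 0, -8, 0, 0, 0, 0, 0, -25, 0, 0, 0, 0, 0, -50, 0, 0, 0, 0, 0, -85, 0, 0, 0, 0, 0, -120, 0, 0, 0, 0, 0, -140, 0, 0, 0, 0, 30, -150, 0, 0, 0, 0, 70, -150, 0, 0, 0, 0, 100, -150, 0, 0, 0, 0, 115, -150, 0, 0, 0, 0, 120, -150, 0, 0, 0, 0, 120, -150, 0, 0, 0, 0])

```text
time_s: 19.42
position: [0.4957, -0.3529, 0.2397]
tcp_rot: [[0.0, -0.001, 1.0], [-1.0, 0.001, 0.0], [-0.001, -1.0, -0.001]]
force: [-0.6, 0.3, 0.1]
opening: 0.007
```

```bash
python3 - <<'E'
from h import *
s=bot.read_state();print(s["time_s"],s["position"],s["force"])
im,d=bot.capture("top");np.savez("top8.npz",im=im,d=d);cv2.imwrite("pics/t8.png",cv2.resize(im[185:265,220:340,::-1],(800,533),interpolation=cv2.INTER_CUBIC))
W=cloud("top",d);x,y,z=W[...,0],W[...,1],W[...,2]
m=(abs(x-.4957)<.008)&(d>0)&(z>.04)&(z<.12)
for yy in np.arange(-.28,-.1,.01):
    k=m&(y>yy)&(y<yy+.01)
    if k.sum():print(round(yy+.005,3),k.sum(),np.median(z[k]).round(4))
im,d=bot.capture("scene");np.savez("scene8.npz",im=im,d=d);cv2.imwrite("pics/s8.png",cv2.resize(im[215:350,150:330,::-1],(800,600),interpolation=cv2.INTER_CUBIC))
E
```

```text
19.425 [ 0.49565551 -0.35287437  0.23965034] [-0.55907677  0.25386111  0.10303641]
-0.275 6 0.069
-0.265 25 0.0705
-0.255 26 0.0703
-0.245 31 0.0693
-0.235 29 0.0693
-0.225 27 0.0688
-0.215 28 0.0685
-0.205 30 0.0677
-0.195 32 0.0677
-0.185 27 0.0637
-0.175 25 0.0622
-0.165 23 0.0627
-0.155 30 0.0637
-0.145 17 0.0669
-0.135 28 0.0653
-0.125 15 0.0646
-0.115 14 0.0627
-0.105 28 0.0633
```

View pics/t8.png

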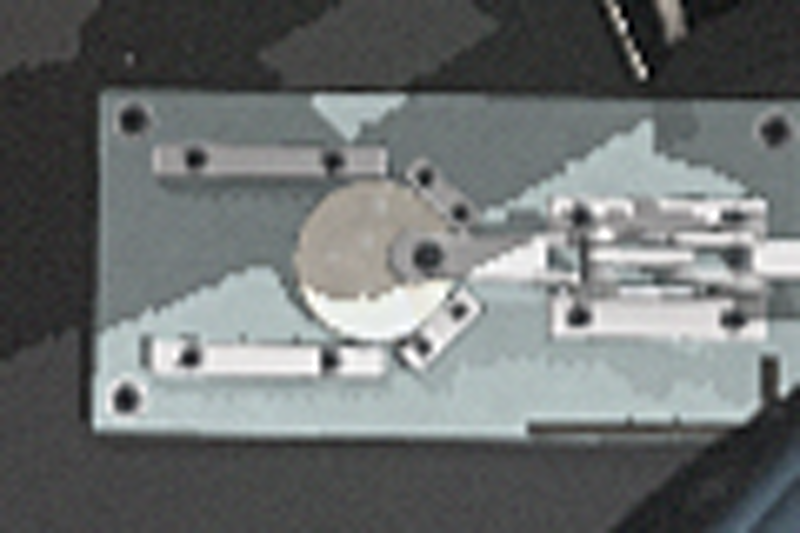

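View pics/s8.png

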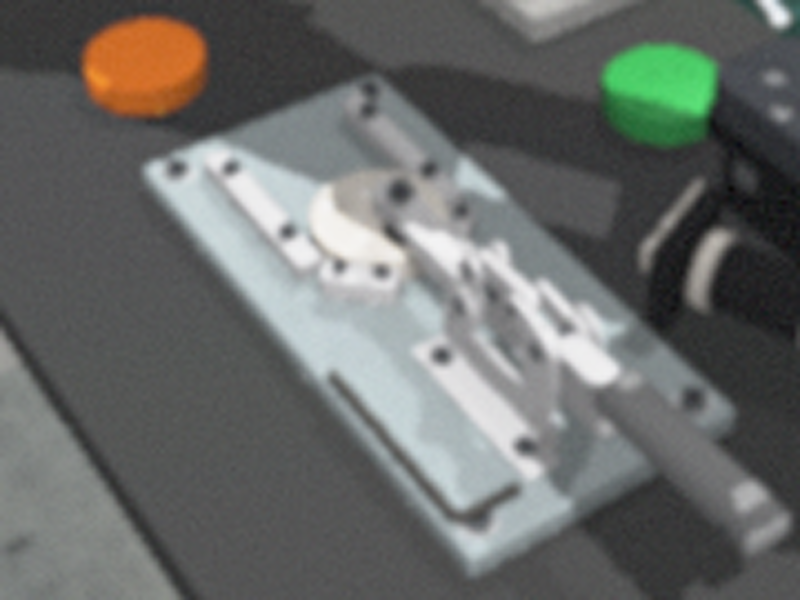

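```bash
python3 - <<'E'
from h import *
sc=800/120
def P(cx,cy,z): return ray("top",220+(cx+.5)/sc-.5,185+(cy+.5)/sc-.5,z).round(4)
print(P(298,260,.028),P(378,180,.028),P(378,341,.028),"rails",P(387,150,.022),P(386,345,.022),"plate",P(99,92,.012))
E
```

```text
[0.4952 0.0052 0.028 ] [ 0.5256 -0.0245  0.028 ] [ 0.4655 -0.0248  0.028 ] rails [ 0.5376 -0.0281  0.022 ] [ 0.4644 -0.028   0.022 ] plate [0.5597 0.0813 0.012 ]
```

```bash
python3 -c "
from h import *
print(bot.hand_in())"
```

```text
the job is handed in; nothing more can be done
None
```

The block is pushed home in the V stop, the clamp is locked on it, and the job is handed in. The robot clock read 19.4 s before the last two pictures. `hand_in()` gives no verdict, so the result rests on my own checks.

**What I did:** With the gripper shut, I pushed the block about 50 mm along the nest. It first slid sideways along one V face, so I backed off and pushed again until it stopped drifting. The force then rose stiffly, to 16 N. Next I pushed the handle over along its arc, pressed it against its stop with 17 N, and withdrew the arm clear of everything.

**Last checks:**
- **Handle:** the depth picture gives a grip slope of about 0.04 rad, which is a handle angle of about 1.25, at the stop and past the dead point.
- **Foot:** it is seen resting on the block, but I could not measure its force. I also never felt the expected 7 N resistance at the dead point, because I read the force only at the end of each move.
- **Block:** it lies flat. Its centre was about 0.8 mm from nest before clamping and about 1 mm after, but on opposite sides, so that is within my measuring error.
- **Disagreement:** the fingertip position put the block about 2 mm from where the camera did along the push direction, roughly the calibration tolerance. I trusted the camera, which sees block and nest in the same picture.
- **Bystanders:** the hex key and microscope look unmoved in the last pictures. The brush was not in those views, but the arm did not work near it.

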